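# Load the painted panel into the crank-fed carriage and wind it home

### The job

Take the small painted panel off the bench easel and slide it upright, long edge level, down into the tight slot of the carriage until it sits on the slot's floor, without forcing it. Then turn the crank two full turns anticlockwise (seen from above) so that the carriage carries the panel to its far stop, and let go. Do not push the carriage itself, and leave the other things on the bench where they are.

Things in the scene. Friction and masses are not known exactly. Their poses are not given: they have to be found in the camera images.
- panel: Loose painted wooden panel, dark edges, gilt border, landscape on both faces: 140 long (its y), 12 thick (its x), 120 tall (its z), 250 g or so. Origin: centre of its underside; z runs up its height to the top edge at z = 120 mm. At the start it leans 0.5 rad from the vertical on the easel, top edge towards the robot.
- easel: Fixed light-wood bench easel on a dark foot 130 x 150 mm. Origin: centre of its underside, x away from the robot's side, z up. Its sloping board supports the underneath of the panel up to 75 mm from the panel's lower edge; the upper 45 mm stand free on both faces. The board and ledge are 130 mm wide.
- feeder: Fixed crank-fed bench fixture, yellow base 180 (its x) x 340 (its y) x 22 mm high; origin: centre of its underside, z up. The carriage runs along its +y, away from the crank, which stands at y = -115 mm; the dark far stop is at y = +155 mm.
- carriage: Aluminium carriage 176 (x) x 60 (y) mm carrying the plywood slot; axes parallel to the feeder's. Origin: middle of the carriage at the height of the slot's floor, 48 mm above the bench. It starts at feeder y = 5 mm, ends at y = 95 mm, driven 45 mm a turn. Slot: open upward, runs along x (centred), 14 mm wide (y), 146 mm long (x), floor at carriage z = 0.
- slot_zone (a point): Middle of the carriage at lip height, z = 28 mm in the carriage. The slot's -y wall (crank's side) is a tall fence 10 mm thick, to z = 50; its +y wall a low lip 8 mm thick, to z = 28, as the end walls. The slot's middle is set by hand anywhere within 6 mm in y of this point, not reported: find it by sight, or touch the fence above the lip. It shifts only above 100 N.
- crank (a joint): Angle of the hand crank about its vertical axis, rad: 0 at the start, growing anticlockwise seen from above, 12.57 (two full turns) at the stop. It stays where it is left. Turning takes about 7 N at the knob.
- crank_axis (a point): On the crank's vertical axis, at knob mid height, 120 mm above the bench.
- crank_knob (a point): Middle of the crank's upright dark wooden knob, 24 mm diameter, 50 mm tall (its foot 92 mm and its top 142 mm above the bench), 45 mm from the crank's axis; at joint 0 it lies on the feeder's -y side of the axis. The knob spins freely on its pin, so the hand need not turn with it.
- glue: Yellow glue bottle, 60 mm diameter, 170 tall, origin at its foot; leave alone.
- varnish: Amber varnish jar, 72 mm diameter, 100 tall, origin at its foot; leave alone.
- mug: Blue mug, 80 mm diameter, 90 tall, origin at its foot; leave alone.
- brush: Flat brush lying on the bench; origin under its middle; leave alone.
- hammer: Hammer lying on the bench; origin under its middle; leave alone.
- book: Dark red book 150 x 210 x 30 mm lying on the bench, origin under its centre; leave alone.

How it is judged:
By the outcome, as a careful person would: the job done as asked, in the order asked, and still so for the second after the job is handed in, with the robot touching nothing.
It also fails if it takes over 67 s, if anything falls off the work surface, if the arm or the gripper's body presses on something with over 40 N, if the wrist force passes 120 N, or if a joint passes its speed limit or range.

### The arm

A 7-joint arm with a two-finger parallel gripper is mounted at the origin on the work surface. World frame = base frame: x ahead of the robot, y to its left, z up, the work surface at z = 0. Lengths are in m, angles in degrees, forces in N, time in s.
With the tool pointing down it reaches from about 0.425 to 0.875 m from the base axis. Payload 4.7 kg.
Tool frame: the origin (TCP) lies at the centre of the arm's flange, where the gripper is bolted on; the fingertips stand 182 mm ahead of it and the grasp point (between the pads) lies 164 mm ahead of it (env.grip_depth is the distance from the TCP to the grasp point, in m); z points along the fingers, y is the line along which they close (so a half turn about z gives the same grasp; the last joint's range is limited). The gripper opens to 87 mm and grips with 3 to 60 N. Pads are 19 mm wide; open, the fingers measure 117 mm over their backs; the gripper's body (75 mm by 190 mm) begins 51 mm behind the grasp point.
Start: joints at [0.808, 18.392, -4.016, 83.108, 1.295, 78.541, -3.26], TCP at [0.65, -0, 0.405] pointing down, gripper open.
Joint ranges: [-163.93, 163.93], [-17.29, 119.83], [-79.2, 71.16], [3.27, 140.29], [-89.18, 269.18], [5.43, 117.66], [-154.24, 154.24]. Speed limits (degrees/s): [147.25, 147.25, 180, 180, 180, 180, 180].

### API

Orientations are given as [roll, pitch, yaw] about the fixed x, y, z axes, in that order (R = Rz(yaw) Ry(pitch) Rx(roll)).
In Python, from cell import env gives the robot as it stands. The module is installed in compiled form; this text tells all that it offers.
- The arm moves only by the tool send_rows, never from a script. Its arguments are lists of equal length, an entry for each row: "xyz": the shift along the tool's x, y, z in m, a list of three; "rotation": the turn, a rotation vector about the tool's x, y, z in rad, a list of three; "jaw": the opening, from 0 (shut) to 1 (fully open). A call has 1 to 20 rows; each row shifts and turns the commanded pose from where the row before left it, along the tool's axes as they then stand; what a row does not reach is not made up. A row lasts 1/10 s, in which the tool goes at most 50 mm and 8.59 degrees, less where a joint would pass 70% of its speed; a pose out of reach is approached as far as the arm can. A call is refused whole if a number of a shift passes 0.05 or a number of a turn 0.15, either way. A call with a gripper value outside its range is refused whole. The fingers move at their own pace and stop on an object; "newtons" is the grip in N (left out, the last holds). Time passes only in rows, so rows that do not move let the fingers close. It gives the time, the measured TCP pose, the force, the opening and the grip force at its end, in the units of the state.
- env.get_obs(): the state, without advancing time (a new reading comes with each control period).
- env.read_camera(name): name is "scene" or "side" or "wrist"; returns a dict with "image" (420x560x3 uint8, blue, green, red), "fx", "fy", "cx", "cy" (pixels), "R" (3x3) and "t" (3): a world point X has camera coordinates R X + t. Camera axes: x right, y down, z forward; pixel columns grow to the right and rows downward; lengths in m; the calibration is good to about 2 mm. A picture is of the moment at which its call begins. There is no depth.
- env.sign_off(): hands the job in; it is judged then, once.
The state is a dict: "time_s": time; "qpos": joint angles; "joint_velocities": joint speeds; "effort": joint torques, N m; "tool_pos": TCP position; "tool_rot": TCP orientation; "force": force on the tool from outside, world axes, zero at the start; "wrist_torque": the same for the moment, N m; "grip_width": finger opening in m; "grasp_force": force on a finger pad.
Only numpy, scipy, OpenCV 4.12 (cv2) and the standard library are available. Lean on these libraries where they do the work, as an engineer would, in place of code of your own. Each camera call takes 0.05 s, during which the arm holds its last target. There are 200 camera calls.

## Working session

There is one attempt and no reset: what is moved stays moved. The work goes in short steps, Python scripts to look and compute and a tool call to move; the robot and the scene stay as the last step left them, time stands still between calls to the robot, and variables do not carry over. Pictures are saved under pics/ and viewed, at most 12 in all, crops included, and the job is handed in when it is done.

Besides the shell and the picture viewer there is one more tool, called after "Call:" by a JSON object that holds its "method" and its "body". send_rows: Moves the arm, as the interface text tells. Its arguments: {"type":"object","properties":{"xyz":{"type":"array"},"rotation":{"type":"array"},"jaw":{"type":"array"},"newtons":{"type":"number"}},"required":["xyz","rotation","jaw"]}

```bash
mkdir -p pics; cat > h.py <<'E'
import numpy as np, cv2
from cell import env
def cam(n):
    c=env.read_camera(n); c['R']=np.array(c['R']);c['t']=np.array(c['t']);return c
def ray(c,u,v):
    d=c['R'].T@np.array([(u-c['cx'])/c['fx'],(v-c['cy'])/c['fy'],1.]);return -c['R'].T@c['t'],d/np.linalg.norm(d)
def onplane(c,u,v,z):
    o,d=ray(c,u,v);return o+d*(z-o[2])/d[2]
def tri(rs):
    A=sum(np.eye(3)-np.outer(d,d) for o,d in rs);b=sum((np.eye(3)-np.outer(d,d))@o for o,d in rs)
    p=np.linalg.solve(A,b);return p,[float(np.linalg.norm((np.eye(3)-np.outer(d,d))@(p-o))) for o,d in rs]
def proj(c,X):
    p=c['R']@np.array(X)+c['t'];return c['cx']+c['fx']*p[0]/p[2],c['cy']+c['fy']*p[1]/p[2]
E
python3 - <<'E'
from h import *
import pickle
C={}
for n in("scene","side","wrist"):
    C[n]=cam(n);print(n,C[n]['fx'],(-C[n]['R'].T@C[n]['t']).round(3),C[n]['R'][2].round(2))
pickle.dump(C,open('c0.pkl','wb'))
cv2.imwrite('pics/a.png',cv2.resize(C['scene']['image'],(800,600)))
cv2.imwrite('pics/b.png',cv2.resize(C['side']['image'],(800,600)))
print(env.get_obs())
E
```

```text
scene 461.2457128984611 [ 1.284 -0.508  1.155] [-0.53  0.31 -0.79]
side 418.6636700627976 [ 0.323 -0.905  0.908] [ 0.21  0.68 -0.71]
wrist 292.51029493976375 [0.652 0.071 0.384] [-0.   -0.26 -0.97]
{'time_s': 0.15, 'qpos': array([ 0.80645613, 18.4287179 , -4.01523332, 83.15913256,  1.29575568,
       78.54122271, -3.25898692]), 'joint_velocities': array([ 0.02650665, -0.08183559,  0.00337523, -0.23837381, -0.03500238,
        0.00929148, -0.01961343]), 'effort': array([ 2.16972071e-04, -4.91794288e+01, -4.04079035e-01, -3.12878716e+01,
       -6.39387709e-02,  4.04033612e-02,  9.90178205e-05]), 'tool_pos': array([ 6.49844232e-01, -2.07156733e-05,  4.03916662e-01]), 'tool_rot': array([-1.79916185e+02,  5.94089152e-03,  9.00038288e+01]), 'force': array([0.06674948, 1.43860144, 0.83820194]), 'wrist_torque': array([0.00884079, 0.00991521, 0.02792613]), 'grasp_force': 0.0, 'grip_width': 0.08710237628225302}
```

View pics/a.png

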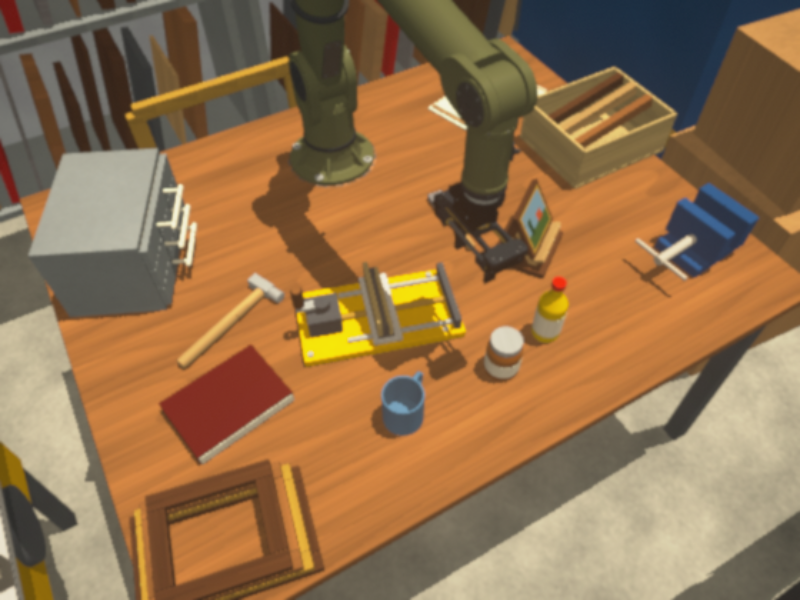

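View pics/b.png

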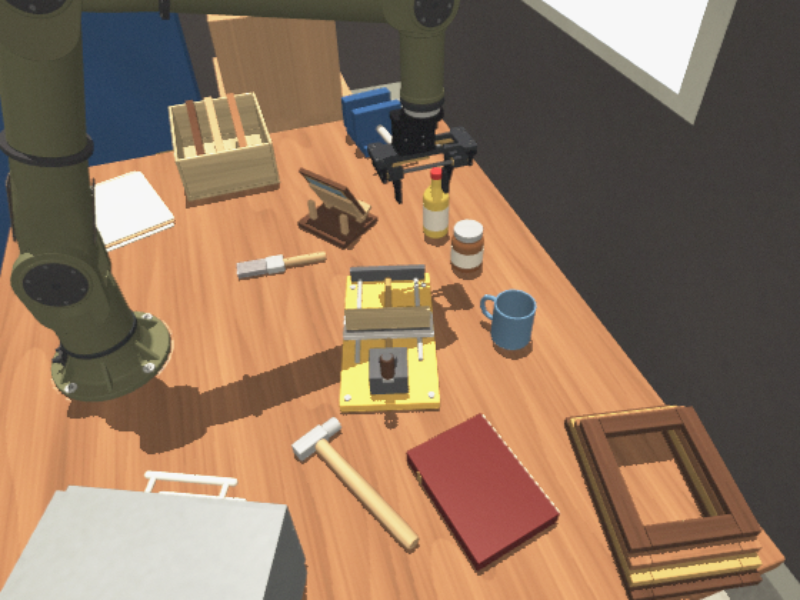

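The scene view shows the feeder around (380,315)/800, crank end at left, with the panel on the easel at (535,225). The side view shows the feeder at (390,340) and the easel at (337,210), with nothing else within the feeder's travel. Next I'll crop both.

```bash
python3 - <<'E'
from h import *
import pickle
C=pickle.load(open('c0.pkl','rb'))
def crop(n,x,y,w,h,s): return cv2.resize(C[n]['image'][y:y+h,x:x+w],(w*s,h*s),interpolation=cv2.INTER_CUBIC)
# scene panel 340..400,120..195 ; feeder 195..335,175..260
W=np.zeros((600,800,3),np.uint8)
def put(n,x,y,w,h,s,X,Y):
    W[Y:Y+h*s,X:X+w*s]=crop(n,x,y,w,h,s)
put('scene',340,120,66,75,4,0,0)
put('side',205,112,66,64,4,0,310)
put('scene',195,180,132,75,4,270,0)
put('side',230,180,90,72,4,270,310)
cv2.imwrite('pics/c.png',W)
for n in('scene','side'):
    c=C[n];hsv=cv2.cvtColor(c['image'],cv2.COLOR_BGR2HSV)
    m=cv2.inRange(hsv,(22,170,120),(32,255,255))
    k,l,st,ce=cv2.connectedComponentsWithStats(cv2.morphologyEx(m,cv2.MORPH_CLOSE,np.ones((9,9))))
    i=[j for j in range(1,k) if st[j,4]>2000];
    for j in i:
        cn=cv2.findContours((l==j).astype(np.uint8),0,2)[0][0];h=cv2.convexHull(cn)
        q=cv2.approxPolyDP(h,6,True)[:,0]
        print(n,st[j]);
        for p in q: print(p,onplane(c,*p,.022).round(3))
E
```

```text
scene [ 208  189  118   65 3286]
[325 229] [ 0.655 -0.005  0.022]
[213 253] [ 0.565 -0.331  0.022]
[208 219] [ 0.446 -0.293  0.022]
[214 204] [ 0.402 -0.253  0.022]
[304 189] [0.49  0.023 0.022]
```

View pics/c.png

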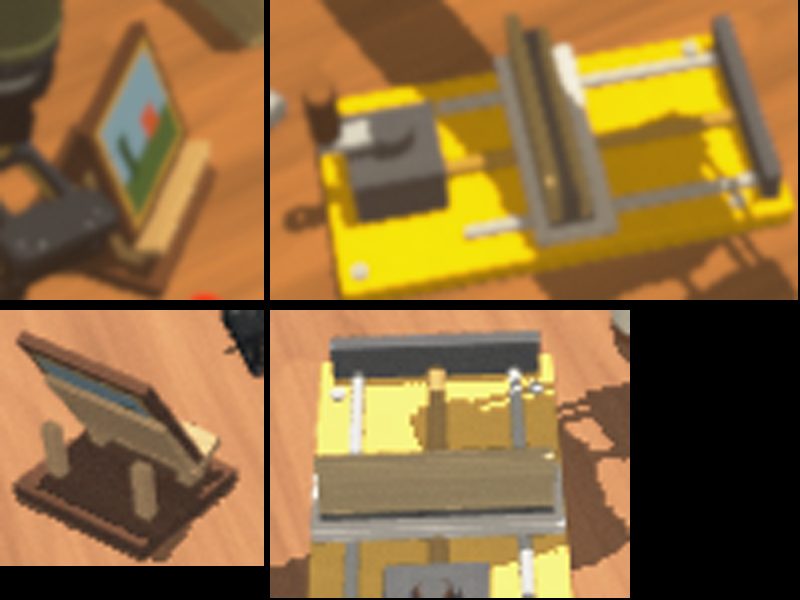

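Crops: in the scene the panel's top edge runs from (140,25) to (95,135) in the crop and its lower edge sits on the ledge. In the side view the top edge runs (18,335) to (150,390). The easel is turned by a good deal. I'll triangulate for a rough pose, then look with the wrist camera.

```bash
python3 - <<'E'
from h import *
import pickle
C=pickle.load(open('c0.pkl','rb'))
S=lambda x,y:ray(C['scene'],340+x/4,120+y/4)
D=lambda x,y:ray(C['side'],205+x/4,112+(y-310)/4)
for n,a,b in(("A",(140,25),(20,336)),("B",(95,135),(150,390)),("low B",(140,228),(203,460))):
    p,e=tri([S(*a),D(*b)]);print(n,p.round(3),np.round(e,4))
for q in((15,490),(145,557),(236,472)): print('foot',onplane(C['side'],205+q[0]/4,112+(q[1]-310)/4,.012).round(3))
F=lambda x,y:(195+(x-270)/4,180+y/4)
G=lambda x,y:(230+(x-270)/4,180+(y-310)/4)
# stop corners, fence ends
for n,a,b in(("stop +x top",(778,180),(540,335)),("stop -x top",(718,20),(330,340)),("fence top -x",(508,18),(318,458)),("fence top +x",(550,200),(557,455))):
    p,e=tri([ray(C['scene'],*F(*a)),ray(C['side'],*G(*b))]);print(n,p.round(3),np.round(e,4))
for q in((345,295),(790,212)): print(onplane(C['scene'],*F(*q),.0).round(3))
for q in((340,98),): print(onplane(C['scene'],*F(*q),.022).round(3))
E
```

```text
A [0.46  0.305 0.137] [0.0004 0.0004]
B [0.542 0.201 0.134] [0.0027 0.0027]
low B [0.583 0.228 0.041] [0.0098 0.0098]
foot [0.43  0.266 0.012]
foot [0.513 0.141 0.012]
foot [0.616 0.224 0.012]
stop +x top [ 0.652 -0.015  0.046] [0.0001 0.0001]
stop -x top [0.499 0.028 0.05 ] [0.0017 0.0017]
fence top -x [ 0.452 -0.132  0.096] [0.0008 0.0008]
fence top +x [ 0.607 -0.179  0.087] [0.0035 0.0035]
[ 0.554 -0.327  0.   ]
[ 0.656 -0.003  0.   ]
[ 0.402 -0.258  0.022]
```

Call:
{"method": "send_rows", "body": {"xyz": [[0.02, -0.028, 0.004], [0.02, -0.028, 0.004], [0.02, -0.028, 0.004], [0.02, -0.028, 0.004], [0.02, -0.028, 0.004], [0.02, -0.028, 0.004], [0.02, -0.028, 0.004], [0.02, -0.028, 0.004], [0.018, -0.026, 0.004], [0, 0, 0], [0, 0, 0], [0, 0, 0], [0, 0, 0], [0, 0, 0], [0, 0, 0], [0, 0, 0], [0, 0, 0], [0, 0, 0], [0, 0, 0]], "rotation": [[0, 0, 0], [0, 0, 0], [0, 0, 0], [0, 0, 0], [0, 0, 0], [0, 0, 0], [0, 0, 0], [0, 0, 0], [0, 0, 0], [0, 0, -0.13], [0, 0, -0.13], [0, 0, -0.13], [0, 0, -0.13], [0, 0, -0.126], [-0.125, 0, 0], [-0.125, 0, 0], [-0.125, 0, 0], [-0.125, 0, 0], [0, 0, 0]], "jaw": [1, 1, 1, 1, 1, 1, 1, 1, 1, 1, 1, 1, 1, 1, 1, 1, 1, 1, 1]}}

```text
time_s: 2.05
tool_pos: [0.3989, 0.1771, 0.3682]
tool_rot: [151.3, -0.0, 126.9]
force: [-0.2, -0.1, -0.5]
grip_width: 0.0869
grasp_force: 0.0
```

```bash
python3 - <<'E'
from h import *
import pickle
C={n:cam(n) for n in("wrist","scene","side")}
o=env.get_obs();C['obs']=o;pickle.dump(C,open('c1.pkl','wb'))
print(o['tool_pos'],o['tool_rot'],o['force'],o['qpos'])
W=np.zeros((600,800,3),np.uint8)
W[:420,:560]=C['wrist']['image']
a=C['scene']['image'];W[0:240,560:800]=cv2.resize(a[115:195,330:410],(240,240))
W[240:600,560:800]=cv2.resize(a[170:260,240:300],(240,360))
b=C['side']['image'];W[420:600,0:300]=cv2.resize(b[170:242,215:335],(300,180))
cv2.imwrite('pics/d.png',W)
E
```

```text
[0.39995198 0.17812283 0.36884526] [1.51494670e+02 3.15838019e-03 1.27038977e+02] [ 0.88791068  0.150971   -0.50066644] [-13.71176824 -16.55682149  -9.52867188 125.19311037 -13.17541757
  43.96723103  20.8145766 ]
```

View pics/d.png

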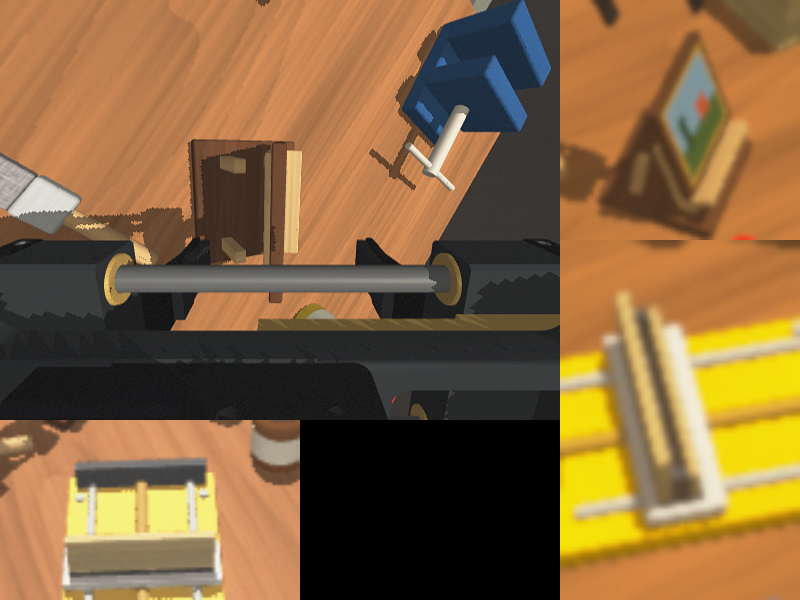

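The wrist view looks edge-on along the panel: a dark strip at columns ~271-285, rows 143-302, vertical to within a degree, so tilt and yaw fit well. I'll measure the strip precisely.

```bash
python3 - <<'E'
from h import *
import pickle
from scipy.spatial.transform import Rotation as Ro
C=pickle.load(open('c1.pkl','rb'));w=C['wrist'];im=w['image']
for r in(150,180,220,250,297): print(r,[(c,tuple(im[r,c])) for c in range(264,304,2)] if r==220 else [int(im[r,c].sum()) for c in range(264,304,1)])
for c in (274,278,281): print(c,[int(x) for x in im[136:150,c].sum(1)],[int(x) for x in im[294:308,c].sum(1)])
o=C['obs'];R=Ro.from_euler('xyz',o['tool_rot'],degrees=True).as_matrix();print(R.round(3),w['R']@R)
E
```

```text
150 [147, 155, 146, 134, 199, 242, 250, 195, 154, 204, 240, 239, 238, 245, 239, 243, 243, 240, 233, 242, 237, 243, 214, 482, 441, 437, 433, 423, 398, 386, 400, 407, 403, 379, 361, 361, 361, 350, 363, 377]
180 [203, 307, 312, 308, 310, 321, 333, 123, 187, 243, 236, 235, 231, 246, 240, 236, 242, 232, 235, 243, 241, 218, 528, 562, 570, 564, 557, 535, 549, 566, 565, 570, 548, 544, 556, 559, 617, 367, 372, 388]
220 [(264, (np.uint8(70), np.uint8(102), np.uint8(126))), (266, (np.uint8(77), np.uint8(112), np.uint8(140))), (268, (np.uint8(81), np.uint8(115), np.uint8(143))), (270, (np.uint8(39), np.uint8(51), np.uint8(68))), (272, (np.uint8(53), np.uint8(73), np.uint8(111))), (274, (np.uint8(53), np.uint8(75), np.uint8(112))), (276, (np.uint8(50), np.uint8(73), np.uint8(111))), (278, (np.uint8(56), np.uint8(76), np.uint8(115))), (280, (np.uint8(54), np.uint8(75), np.uint8(113))), (282, (np.uint8(51), np.uint8(75), np.uint8(114))), (284, (np.uint8(56), np.uint8(89), np.uint8(125))), (286, (np.uint8(131), np.uint8(196), np.uint8(235))), (288, (np.uint8(126), np.uint8(191), np.uint8(230))), (29
[... 711 characters left out ...]
, 399, 395, 393, 386, 391, 403, 408, 405, 391, 381, 393, 395, 394, 407]
274 [449, 446, 440, 445, 391, 279, 167, 208, 240, 246, 246, 245, 242, 239] [242, 246, 243, 245, 238, 238, 244, 241, 239, 394, 440, 431, 429, 423]
278 [428, 422, 422, 425, 393, 244, 123, 203, 233, 238, 241, 240, 243, 237] [241, 249, 244, 242, 246, 241, 241, 246, 214, 368, 419, 414, 421, 421]
281 [429, 423, 414, 420, 373, 227, 128, 199, 227, 237, 237, 241, 235, 239] [259, 255, 252, 248, 252, 249, 250, 284, 354, 414, 425, 422, 408, 411]
[[-0.602  0.701  0.381]
 [ 0.798  0.529  0.287]
 [-0.     0.477 -0.879]] [[-0.00207127  0.99999247 -0.00328192]
 [-0.96603692 -0.00284895 -0.25838839]
 [-0.2583958   0.00263527  0.96603554]]
```

```bash
python3 - <<'E'
from h import *
import pickle
from scipy.spatial.transform import Rotation as Ro
C=pickle.load(open('c1.pkl','rb'));w=C['wrist']
o=C['obs'];R=Ro.from_euler('xyz',o['tool_rot'],degrees=True).as_matrix();p=o['tool_pos']
o1,d1=ray(w,278.7,142.3);o2,d2=ray(w,275.3,302.5)
# horizontal edge of length .14
from scipy.optimize import fsolve
f=lambda s:[(s[0]*d1-s[1]*d2)[2],np.linalg.norm(s[0]*d1-s[1]*d2)-.14]
s=fsolve(f,[.25,.3]);A=o1+s[0]*d1;B=o1+s[1]*d2
print('by length',A,B,s,'yaw',np.degrees(np.arctan2(*(A-B)[1::-1]))-90)
print('mid in tool',R.T@((A+B)/2-p))
for n in('scene','side'): print(n,proj(C[n],A),proj(C[n],B))
# two-view with scene / side for A
for n,(u,v) in(('scene',(330+135/3,115+35/3)),):
    print(tri([(o1,d1),ray(C[n],u,v)]))
c0=pickle.load(open('c0.pkl','rb'))['side'];print(tri([(o1,d1),ray(c0,205+20/4,112+26/4)]),tri([(o1,d2),ray(c0,205+150/4,112+80/4)]))
E
```

```text
by length [0.45806085 0.29967104 0.14346698] [0.53891354 0.18537824 0.14346698] [0.23446732 0.27509136] yaw 35.27624508317648
mid in tool [-0.00793387 -0.00435123  0.25410681]
scene (np.float64(373.44100297975), np.float64(125.10684640791843)) (np.float64(359.1755607720995), np.float64(153.4835145533394))
side (np.float64(209.38733501791867), np.float64(117.74538980506908)) (np.float64(241.9067396137242), np.float64(131.59490769218064))
(array([0.46152077, 0.30281912, 0.13734976]), [0.001411619165218313, 0.0014116191652183072])
(array([0.45979749, 0.30082315, 0.13947747]), [3.660417228869225e-05, 3.660417228861495e-05]) (array([0.54050215, 0.18493658, 0.14172914]), [0.0001081445624928866, 0.00010814456249295339])
```

```bash
cat >> h.py <<'E'
from scipy.spatial.transform import Rotation as Ro
def pose():
    o=env.get_obs();return np.array(o['tool_pos']),Ro.from_euler('xyz',o['tool_rot'],degrees=True),o
def delta(P,rpy,p=None,R=None):
    if p is None: p,R,_=pose()
    R2=Ro.from_euler('xyz',rpy,degrees=True)
    print('shift in current tool',R.inv().apply(np.array(P)-p).round(4),'after turn',R2.inv().apply(np.array(P)-p).round(4),'rotvec',(R.inv()*R2).as_rotvec().round(4))
E
python3 - <<'E'
from h import *
M=np.array([.5000,.2427,.1410]);rpy=[151.35,0,125.1]
z=Ro.from_euler('xyz',rpy,degrees=True).as_matrix()[:,2]
delta(M-z*.147,rpy)
E
```

```text
shift in current tool [-0.0063 -0.0047  0.1099] after turn [-0.0047 -0.0048  0.11  ] rotvec [-0.0025 -0.0161  0.0297]
```

Call:
{"method": "send_rows", "body": {"xyz": [[0, 0, 0], [-0.005, -0.005, 0], [0, 0, 0.014], [0, 0, 0.014], [0, 0, 0.014], [0, 0, 0.014], [0, 0, 0.014], [0, 0, 0.014], [0, 0, 0.013], [0, 0, 0.013], [0, 0, 0], [0, 0, 0]], "rotation": [[-0.002, -0.016, 0.03], [0, 0, 0], [0, 0, 0], [0, 0, 0], [0, 0, 0], [0, 0, 0], [0, 0, 0], [0, 0, 0], [0, 0, 0], [0, 0, 0], [0, 0, 0], [0, 0, 0]], "jaw": [1, 1, 1, 1, 1, 1, 1, 1, 1, 0.8, 0.6, 0.5], "newtons": 25}}

```text
time_s: 3.4
tool_pos: [0.4427, 0.2016, 0.2696]
tool_rot: [151.3, -0.0, 125.1]
force: [0.3, -0.4, 1.8]
grip_width: 0.0706
grasp_force: 0.0
```

```bash
python3 - <<'E'
from h import *
c=cam('wrist');p,R,o=pose();print(p,o['tool_rot'],o['force'],o['grip_width'])
im=c['image'];W=np.zeros((420,800,3),np.uint8);W[:,:560]=im
s=cam('side')['image'];W[:320,560:]=cv2.resize(s[100:180,200:260],(240,320))
cv2.imwrite('pics/e.png',W)
E
```

```text
[0.44276511 0.20165858 0.2701446 ] [ 1.51265424e+02 -1.63255932e-02  1.25077822e+02] [ 0.36374624  1.31055242 -0.07337002] 0.06664598565481814
```

View pics/e.png

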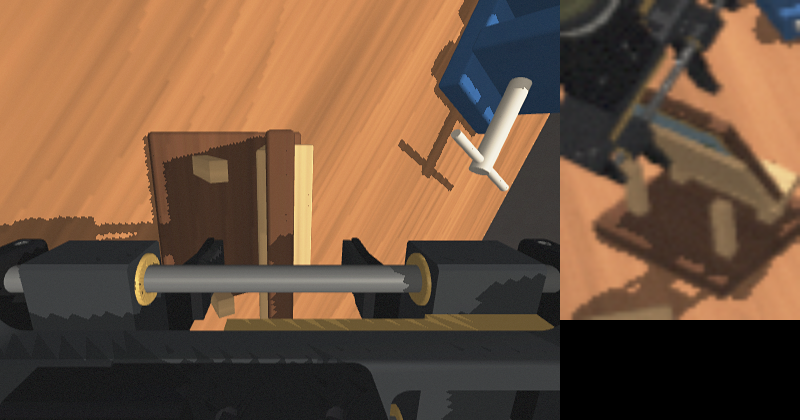

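Wrist view: the strip (columns 266-298, centre ~282) is centred between the fingertips at columns ~215 and ~350, and the side view shows the fingers straddling the free top part. Closing on it.

Call:
{"method": "send_rows", "body": {"xyz": [[0, 0, 0], [0, 0, 0], [0, 0, 0], [0, 0, 0], [0, 0, 0], [0, 0, 0], [0, 0, 0], [0, 0, 0], [0, 0, 0], [0, 0, 0]], "rotation": [[0, 0, 0], [0, 0, 0], [0, 0, 0], [0, 0, 0], [0, 0, 0], [0, 0, 0], [0, 0, 0], [0, 0, 0], [0, 0, 0], [0, 0, 0]], "jaw": [0.3, 0.2, 0.1, 0, 0, 0, 0, 0, 0, 0], "newtons": 30}}

```text
time_s: 4.5
tool_pos: [0.4424, 0.2017, 0.2698]
tool_rot: [151.3, -0.0, 125.1]
force: [-2.7, -1.8, 2.2]
grip_width: 0.0119
grasp_force: 30.0
```

Call:
{"method": "send_rows", "body": {"xyz": [[0, 0, -0.008], [0, 0, -0.014], [0, 0, -0.014], [0, 0, -0.014], [0, 0.015, -0.027], [0, 0.015, -0.027], [0, 0.015, -0.027], [0, 0.015, -0.027], [0, 0, 0], [0, 0, 0], [0, 0, 0], [0, 0, 0], [0, 0, 0]], "rotation": [[0, 0, 0], [0, 0, 0], [0, 0, 0], [0, 0, 0], [0, 0, 0], [0, 0, 0], [0, 0, 0], [0, 0, 0], [0.125, 0, 0], [0.125, 0, 0], [0.125, 0, 0], [0.126, 0, 0], [0, 0, 0]], "jaw": [0, 0, 0, 0, 0, 0, 0, 0, 0, 0, 0, 0, 0]}}

```text
time_s: 5.8
tool_pos: [0.424, 0.1888, 0.4365]
tool_rot: [-179.9, -0.1, 125.1]
force: [1.0, -0.1, -4.2]
grip_width: 0.0117
grasp_force: 30.0
```

```bash
python3 - <<'E'
from h import *
import pickle
C={n:cam(n) for n in("wrist","scene","side")}
p,R,o=pose();C['obs']=o;pickle.dump(C,open('c2.pkl','wb'))
print(p,o['tool_rot'],o['force'],o['grip_width'],o['qpos'].round(1))
W=np.zeros((600,800,3),np.uint8)
W[:300,:400]=cv2.resize(C['wrist']['image'],(400,300))
a=C['scene']['image'];W[0:360,400:800]=cv2.resize(a[170:260,190:290],(400,360),interpolation=cv2.INTER_CUBIC)
W[360:600,560:800]=cv2.resize(a[60:180,270:390],(240,240))
b=C['side']['image'];W[300:600,0:400]=cv2.resize(b[190:265,225:325],(400,300),interpolation=cv2.INTER_CUBIC)
cv2.imwrite('pics/f.png',W)
E
```

```text
[0.42338029 0.18828513 0.43712038] [ 1.79780726e+02 -2.70289777e-02  1.25063140e+02] [ 5.01297181e-01 -2.79818490e-03 -3.63556822e+00] 0.01205381310318745 [-12.3  -4.9 -14.  105.1  -1.3  79.4   9.1]
```

View pics/f.png

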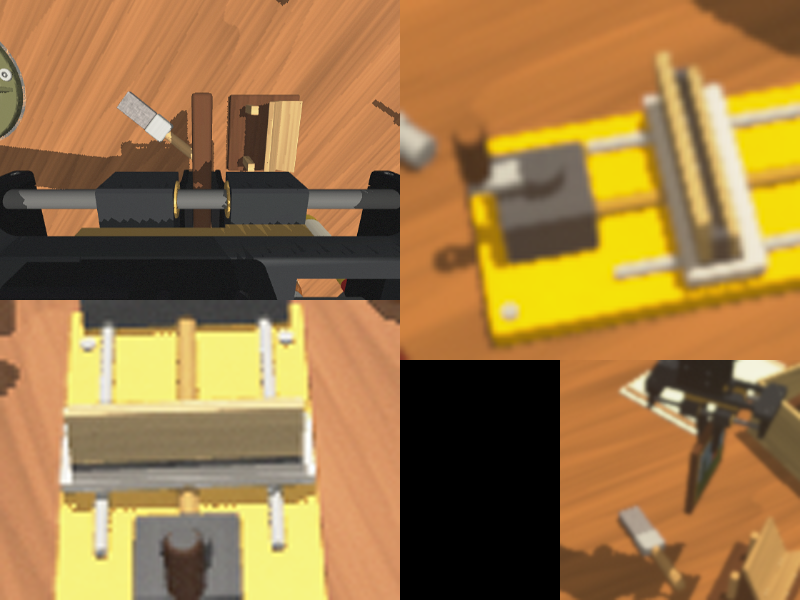

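Panel held upright (scene inset). Feeder and carriage are in clear view. I'll go over the carriage, offset 45 mm on its +y side, aligned at about -16°, to look at the slot.

Call:
{"method": "send_rows", "body": {"xyz": [[0, 0, 0], [0, 0, 0], [0, 0, 0], [0, 0, 0], [0, 0, 0], [-0.0245, -0.03, 0], [-0.0245, -0.03, 0], [-0.0245, -0.03, 0], [-0.0245, -0.03, 0], [-0.0245, -0.03, 0], [-0.0245, -0.03, 0], [-0.0245, -0.03, 0], [-0.0245, -0.029, 0], [0, 0, 0.018], [0, 0, 0.018], [0, 0, 0], [0, 0, 0]], "rotation": [[0, 0, -0.136], [0, 0, -0.136], [0, 0, -0.136], [0, 0, -0.136], [0, 0, -0.135], [0, 0, 0], [0, 0, 0], [0, 0, 0], [0, 0, 0], [0, 0, 0], [0, 0, 0], [0, 0, 0], [0, 0, 0], [0, 0, 0], [0, 0, 0], [0, 0, 0], [0, 0, 0]], "jaw": [0, 0, 0, 0, 0, 0, 0, 0, 0, 0, 0, 0, 0, 0, 0, 0, 0]}}

```text
time_s: 7.65
tool_pos: [0.5455, -0.0955, 0.4016]
tool_rot: [179.9, 0.1, 164.0]
force: [0.6, -0.6, -2.8]
grip_width: 0.0114
grasp_force: 30.0
```

```bash
python3 - <<'E'
from h import *
import pickle
C={n:cam(n) for n in("wrist","scene","side")}
p,R,o=pose();C['obs']=o;pickle.dump(C,open('c3.pkl','wb'))
print(p,o['tool_rot'],o['force'],o['grip_width'],o['qpos'].round(1))
cv2.imwrite('pics/g.png',cv2.resize(C['wrist']['image'],(800,600),interpolation=cv2.INTER_CUBIC))
E
```

```text
[ 0.54600996 -0.09533899  0.40268042] [179.90513257   0.19347153 163.99508079] [ 0.63311874 -0.84457794 -3.64351117] 0.011611394574796194 [ 2.   6.7  5.6 97.5 -0.7 75.7 81.8]
```

View pics/g.png

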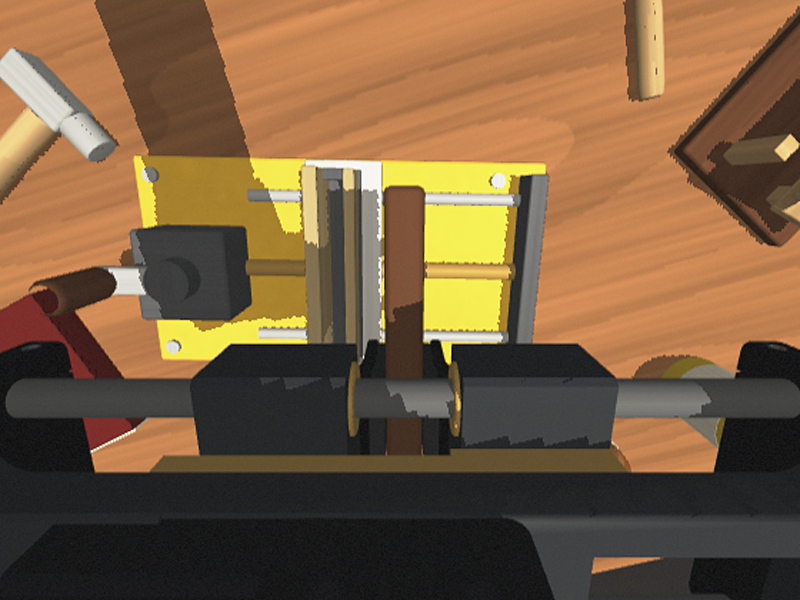

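The wrist view shows the feeder's -x edge (135,156)-(547,163), crank knob upper end near (45,300), fence top (303-318), slot gap (325-345), lip (345-358), and the held panel at (385-424). I'll extract those lines.

```bash
python3 - <<'E'
from h import *
import pickle
C=pickle.load(open('c3.pkl','rb'));c=C['wrist'];im=c['image'];hsv=cv2.cvtColor(im,cv2.COLOR_BGR2HSV)
m=cv2.inRange(hsv,(24,200,90),(34,255,255))
ed=[]
for u in list(range(100,210,2))+list(range(272,375,2)):
    r=np.where(m[95:140,u]>0)[0]
    if len(r): ed.append((u,95+r[0]-.5))
ed=np.array(ed);
P=np.array([onplane(c,u+0,v,.022)[:2] for u,v in ed])
f=np.polyfit(ed[:,0],ed[:,1],1);k=abs(np.polyval(f,ed[:,0])-ed[:,1])<1.0
vx=cv2.fitLine(P[k].astype(np.float32),cv2.DIST_HUBER,0,.001,.001).ravel()
print('edge dir angle',np.degrees(np.arctan2(vx[1],vx[0]))-90, k.sum(),len(k),'pt',vx[2:])
for u,v in((135,156),(547,163),(163,359),(303,160),(382,162)): print((u,v),onplane(c,u*.7,v*.7,.022 if (u!=303 and u!=382) else .046).round(4))
for r in (130,150,170,190,210,230):
    print(r,' '.join(f'{int(x)}' for x in im[r,206:270].sum(1)//3))
E
```

```text
Traceback (most recent call last):
IndexError: too many indices for array: array is 1-dimensional, but 2 were indexed
```

```bash
cat > m.py <<'E'
from h import *
import pickle
C=pickle.load(open('c3.pkl','rb'));c=C['wrist'];im=c['image'];hsv=cv2.cvtColor(im,cv2.COLOR_BGR2HSV)
print(hsv[130,300],hsv[130,130],hsv[100,300])
m=cv2.inRange(hsv,(24,120,60),(36,255,255))
ed=[]
for u in list(range(100,210,2))+list(range(272,375,2)):
    r=np.where(m[95:140,u]>0)[0]
    if len(r): ed.append((u,95+r[0]-.5))
ed=np.array(ed)
P=np.array([onplane(c,u+0,v,.022)[:2] for u,v in ed])
f=np.polyfit(ed[:,0],ed[:,1],1);k=abs(np.polyval(f,ed[:,0])-ed[:,1])<1.0
vx=cv2.fitLine(P[k].astype(np.float32),cv2.DIST_HUBER,0,.001,.001).ravel()
print('edge dir angle',np.degrees(np.arctan2(vx[1],vx[0]))-90, k.sum(),len(k),'pt',vx[2:])
for u,v in((135,156),(547,163),(163,359),(303,160),(382,162)): print((u,v),onplane(c,u*.7,v*.7,.022 if (u!=303 and u!=382) else .046).round(4))
for r in (130,150,170,190,210,230):
    print(r,' '.join(f'{int(x)}' for x in im[r,206:270].sum(1)//3))
E
python3 m.py
```

```text
[ 29 167 246] [ 21 187 168] [ 13 148 208]
edge dir angle -16.005714 30 74 pt [ 0.4701971  -0.03170616]
(135, 156) [ 0.3947 -0.2776  0.022 ]
(547, 163) [0.4925 0.0436 0.022 ]
(163, 359) [ 0.5643 -0.3302  0.022 ]
(303, 160) [ 0.4382 -0.1427  0.046 ]
(382, 162) [ 0.4562 -0.0853  0.046 ]
130 186 187 187 190 101 150 202 197 193 196 193 193 194 195 188 112 97 104 103 101 100 98 97 95 109 122 118 117 113 115 119 104 60 62 176 202 193 194 194 198 198 177 93 99 112 121 87 254 247 244 245 244 244 244 243 245 245 245 245 246 239 153 191 193
150 187 187 189 192 105 110 191 201 195 196 195 194 193 196 198 186 96 99 104 103 103 96 103 91 75 64 65 62 62 61 62 62 61 61 72 110 107 106 105 106 107 103 68 77 77 62 55 127 150 145 142 145 143 143 143 146 147 144 146 255 243 154 125 51
170 114 115 114 113 112 114 114 108 107 154 150 97 99 149 204 145 192 84 101 108 102 101 99 74 72 68 62 63 62 59 62 64 61 60 53 107 108 105 106 105 106 100 72 74 78 62 60 95 152 145 144 143 142 142 142 146 148 149 146 151 131 99 96 49
190 90 91 87 88 89 89 90 83 106 111 107 106 106 108 107 106 102 93 74 77 79 78 76 75 75 75 63 64 62 60 59 60 62 60 59 90 111 106 105 105 106 106 83 76 79 61 60 92 152 145 143 141 141 142 141 145 145 146 145 246 240 147 178 37
210 116 116 116 112 116 115 114 116 90 105 109 107 108 106 106 108 109 105 78 75 80 77 78 75 75 76 72 61 63 60 61 61 61 56 59 64 111 108 106 104 104 107 100 73 78 69 58 69 149 144 140 138 138 140 139 142 144 143 143 144 245 102 115 54
230 139 140 140 138 135 135 135 137 143 102 107 108 108 106 109 108 109 110 105 71 75 80 78 95 103 100 95 65 62 62 61 61 63 59 58 60 111 106 105 105 103 109 104 70 79 74 60 50 149 143 138 138 135 136 138 139 141 140 142 139 116 100 157 93
```

```bash
sed -i 's/(24,120,60)/(18,120,60)/; s/^for .*//; s/^    print(r.*//' m.py; cat >> m.py <<'E'
rows=[130,150,170,190,210,230]
L=np.array([onplane(c,u,v,.076) for u,v in zip([239.7,240.25,240.5,240.87,241.4,241.5],rows)])
F=np.array([onplane(c,u,v,.098) for u,v in zip([220.65,221.45,222.5,223.1,223.6,224.5],rows)])
yaw=np.radians(-16.5);xd=np.array([np.cos(yaw),np.sin(yaw)]);yd=np.array([-xd[1],xd[0]])
for n,Q in(('lip',L),('fence',F)):
    a=Q[:,:2]@xd;b=Q[:,:2]@yd;f=np.polyfit(a,b,1);print(n,'yaw',-16.5+np.degrees(f[0]),'y',b.mean(),'res',(b-np.polyval(f,a)).round(4),a[[0,-1]])
E
sed -i '/^ed=\[\]/,/^ed=np/!b' m.py; python3 - <<'E'
s=open('m.py').read()
s=s.replace("rows=[130","rows=[130",1)
open('m.py','w').write(s)
E
grep -n "for u in list" m.py || sed -i 's/^ed=\[\]$/ed=[]\nfor u in list(range(100,210,2))+list(range(272,375,2)):/' m.py; python3 m.py
```

```text
[ 29 167 246] [ 21 187 168] [ 13 148 208]
edge dir angle -17.071663 107 107 pt [ 0.4419493  -0.11999284]
lip yaw -17.102925044656317 y 0.020742730079006993 res [-0.0001  0.0001 -0.     -0.      0.0002 -0.0001] [0.47948278 0.58551236]
fence yaw -16.928511747376515 y 0.006206282193864478 res [-0.0001 -0.0001  0.0002  0.0001 -0.0002 -0.    ] [0.47975926 0.57812777]
```

```bash
cat >> m.py <<'E'
print('----')
yaw=np.radians(-17.05);xd=np.array([np.cos(yaw),np.sin(yaw)]);yd=np.array([-xd[1],xd[0]])
e=P[:,:2]@xd; print('base -x edge coord',np.median(e),'centre',np.median(e)+.09)
for u,v in((135,156),(547,163)):
    print('corner y',onplane(c,u*.7,v*.7,.022)[:2]@yd)
print('slot faces y',(L[:,:2]@yd).mean(),(F[:,:2]@yd).mean())
o=C['obs'];R=Ro.from_euler('xyz',o['tool_rot'],degrees=True);p=np.array(o['tool_pos'])
print('tcp feeder coords',p[:2]@xd,p[:2]@yd)
for r in(138,150,170,190,210,230,300,310): print(r,' '.join(f'{int(x)}' for x in im[r,264:306].sum(1)//3))
print([int(x) for x in im[124:140,282].sum(1)//3])
for u,v in((269.5,131),(297,131)): print('panel end in tool',R.inv().apply(onplane(c,u,v,p[2]-.147)-p).round(4))
E
python3 m.py | sed -n '/----/,$p'
```

```text
----
base -x edge coord 0.45771538695999403 centre 0.547715386959994
corner y -0.1497136898213112
corner y 0.1860587621278544
slot faces y 0.025841161261748156 0.011272147349701235
tcp feeder coords 0.5499663895888149 0.0689446919414894
138 138 212 242 182 83 57 69 78 87 88 88 89 89 91 87 89 87 90 86 89 88 90 90 89 89 88 89 88 90 87 84 80 68 136 243 235 233 234 234 233 231 230
150 146 255 243 154 125 51 66 76 84 88 88 88 90 88 90 88 89 89 89 88 88 89 90 89 90 90 87 88 88 87 83 77 68 132 195 191 190 189 189 189 190 190
170 146 151 131 99 96 49 68 75 84 87 87 90 87 91 88 88 89 86 90 89 89 91 89 89 89 89 89 90 90 85 82 77 59 175 193 189 190 190 190 190 189 190
190 145 246 240 147 178 37 68 74 80 88 88 86 90 87 89 89 89 86 90 89 90 88 91 91 90 88 88 89 90 84 82 80 56 92 137 180 178 176 176 178 178 178
210 143 144 245 102 115 54 63 73 77 87 87 87 87 88 89 89 91 88 88 87 88 87 91 89 89 90 89 91 90 88 58 56 84 196 189 187 187 187 187 187 187 187
230 142 139 116 100 157 93 38 46 48 49 51 52 52 51 51 52 47 51 51 50 52 49 49 50 49 49 49 51 51 47 42 41 126 187 149 150 151 181 181 148 149 146
300 35 40 41 39 35 32 34 45 47 49 49 50 49 51 51 49 46 50 51 50 49 50 49 47 51 50 49 52 51 48 46 32 33 40 40 39 39 39 36 35 38 40
310 39 41 39 40 38 33 37 47 45 48 51 51 53 52 53 49 48 50 51 52 50 47 52 50 49 49 48 49 49 48 44 30 33 38 38 38 36 40 38 39 39 41
[189, 188, 188, 188, 192, 165, 87, 68, 79, 83, 89, 89, 88, 89, 86, 89]
panel end in tool [ 0.0703 -0.005   0.1468]
panel end in tool [0.0703 0.0064 0.1468]
```

Panel in the hand is centred (end at tool x 0.0703, centre y +0.7 mm). Feeder yaw is -17.05°, the slot width came out at 14.5 mm against 14 given, and its middle is ~47 mm to the -y side. I'll go over it with 4 mm to spare on the lip side and down between lip and fence height.

Call:
{"method": "send_rows", "body": {"xyz": [[0, 0, 0], [0.002, -0.007, 0], [0, -0.01, 0], [0, -0.01, 0], [0, -0.01, 0], [0, -0.01, 0], [0, 0, 0.01], [0, 0, 0.01], [0, 0, 0.01], [0, 0, 0.01], [0, 0, 0.0087], [0, 0, 0], [0, 0, 0]], "rotation": [[0, 0, 0.018], [0, 0, 0], [0, 0, 0], [0, 0, 0], [0, 0, 0], [0, 0, 0], [0, 0, 0], [0, 0, 0], [0, 0, 0], [0, 0, 0], [0, 0, 0], [0, 0, 0], [0, 0, 0]], "jaw": [0, 0, 0, 0, 0, 0, 0, 0, 0, 0, 0, 0, 0]}}

```text
time_s: 9.1
tool_pos: [0.5303, -0.1397, 0.3522]
tool_rot: [179.9, 0.0, 163.0]
force: [0.5, -0.5, -3.5]
grip_width: 0.0118
grasp_force: 30.0
```

```bash
cat > f.py <<'E'
from h import *
def st():
    yaw=np.radians(-17.05);xd=np.array([np.cos(yaw),np.sin(yaw)]);yd=np.array([-xd[1],xd[0]])
    p,R,o=pose();F=np.array(o['force']);T=np.array(o['wrist_torque'])
    print('t',o['time_s'],'feeder xyz',p[:2]@xd,p[:2]@yd,p[2],'rot',o['tool_rot'],'F',F[:2]@xd,F[:2]@yd,F[2],'T',T.round(2))
if __name__=='__main__': st()
E
python3 - <<'E'
from f import *;import pickle
C={n:cam(n) for n in("wrist","scene","side")};st()
pickle.dump(C,open('c4.pkl','wb'))
W=np.zeros((600,800,3),np.uint8)
W[:300,:400]=cv2.resize(C['wrist']['image'][100:310,140:420],(400,300))
a=C['scene']['image'];W[:400,400:800]=cv2.resize(a[150:250,220:320],(400,400),interpolation=cv2.INTER_CUBIC)
b=C['side']['image'];W[300:600,0:400]=cv2.resize(b[165:240,225:325],(400,300),interpolation=cv2.INTER_CUBIC)
cv2.imwrite('pics/h.png',W)
E
```

```text
t 9.25 feeder xyz 0.5481363584222639 0.02180454694686661 0.3530436445306419 rot [1.79935303e+02 9.22058843e-02 1.62938714e+02] F 0.30146697526877536 -0.33750139336185064 -3.279314788442928 T [ 0.06 -0.01  0.01]
```

View pics/h.png

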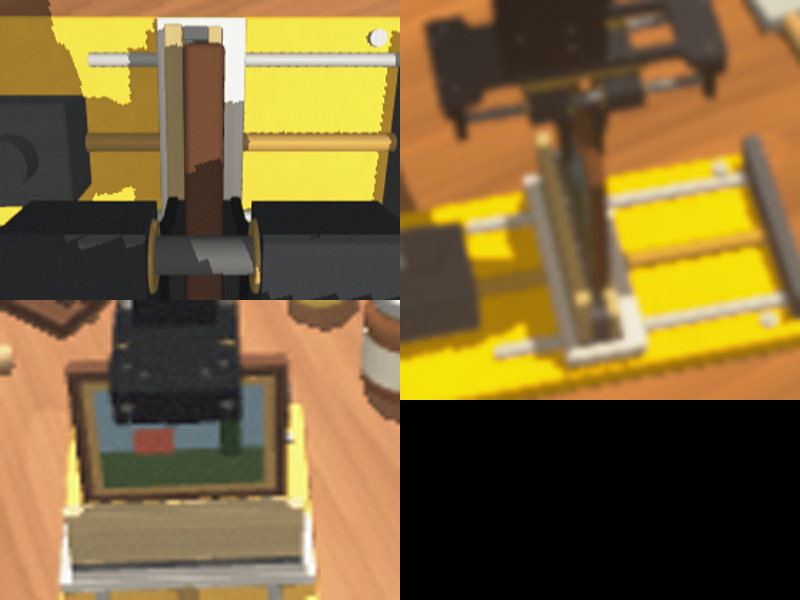

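Panel sits behind the fence in the side view, its bottom edge visible (85-290, ~497) just above the fence's top (~510), so it may be higher than assumed. I'll triangulate that edge.

```bash
python3 - <<'E'
from f import *;import pickle
C=pickle.load(open('c4.pkl','rb'))
yaw=np.radians(-17.05);xd=np.array([np.cos(yaw),np.sin(yaw)]);yd=np.array([-xd[1],xd[0]])
b=C['side']['image']
# plane of panel's -y face: y = tcp_y + .0008-.006
n=np.array([*yd,0]);
def onface(c,u,v,y):
    o,d=ray(c,u,v);X=o+d*(y-o@n)/(d@n);return np.round([X[:2]@xd-.548,X[2]],4)
for u in(252,262,276,285):
    col=b[200:226,u].astype(int);print(u,[tuple(x) for x in col[10:24]])
for u,v in((225+85/4,165+198/4),(225+288/4,165+195/4),(225+68/4,165+70/4),(225+287/4,165+60/4)): print('panel',u,v,onface(C['side'],u,v,.0218-.0052))
for u,v in((225+70/4,165+212/4),(225+305/4,165+207/4)): print('fence top front',onface(C['side'],u,v,.0113-.01), onface(C['side'],u,v,.0113))
E
```

```text
252 [(np.int64(51), np.int64(77), np.int64(63)), (np.int64(51), np.int64(78), np.int64(63)), (np.int64(66), np.int64(107), np.int64(134)), (np.int64(59), np.int64(96), np.int64(124)), (np.int64(44), np.int64(60), np.int64(78)), (np.int64(57), np.int64(84), np.int64(106)), (np.int64(94), np.int64(129), np.int64(149)), (np.int64(90), np.int64(122), np.int64(141)), (np.int64(103), np.int64(137), np.int64(160)), (np.int64(95), np.int64(131), np.int64(151)), (np.int64(94), np.int64(129), np.int64(150)), (np.int64(98), np.int64(131), np.int64(150)), (np.int64(97), np.int64(130), np.int64(149)), (np.int64(90), np.int64(124), np.int64(141))]
262 [(np.int64(50), np.int64(76), np.int64(62)), (np.int64(56), np.int64(86), np.int64(83)), (np.int64(67), np.int64(110), np.int64(136)), (np.int64(56), np.int64(83), np.int64(107)), (np.int64(43), np.int64(55), np.int64(77)), (np.int64(71), np.int64(125), np.int64(151)), (np.int64(89), np.int64(123), np.int64(142)), (np.int64(92), np.int64(127), np.int64(144)), (np.int64(97), np.int64(131), np.int64(151)), (np.int64(96), np.int64(133), np.int64(152)), 
[... 1015 characters left out ...]
np.int64(61), np.int64(78), np.int64(96)), (np.int64(92), np.int64(124), np.int64(143)), (np.int64(93), np.int64(127), np.int64(146)), (np.int64(102), np.int64(138), np.int64(159)), (np.int64(97), np.int64(135), np.int64(154)), (np.int64(94), np.int64(130), np.int64(148)), (np.int64(97), np.int64(133), np.int64(153)), (np.int64(93), np.int64(128), np.int64(148)), (np.int64(95), np.int64(126), np.int64(145)), (np.int64(93), np.int64(126), np.int64(144))]
panel 246.25 214.5 [-0.067   0.0956]
panel 297.0 213.75 [0.0702 0.0913]
panel 242.0 182.5 [-0.068   0.2113]
panel 296.75 180.0 [0.0693 0.2131]
fence top front [-0.0762  0.0985] [-0.0776  0.088 ]
fence top front [0.0808 0.0951] [0.0815 0.0845]
```

Call:
{"method": "send_rows", "body": {"xyz": [[0, 0, 0.003], [0, -0.001, 0], [0, -0.001, 0], [0, -0.001, 0], [0, -0.001, 0], [0, 0, 0], [0, 0, 0]], "rotation": [[0, 0, 0], [0, 0, 0], [0, 0, 0], [0, 0, 0], [0, 0, 0], [0, 0, 0], [0, 0, 0]], "jaw": [0, 0, 0, 0, 0, 0, 0]}}

```text
time_s: 9.95
tool_pos: [0.529, -0.1437, 0.3494]
tool_rot: [179.9, 0.0, 162.9]
force: [0.5, 0.4, -4.2]
grip_width: 0.012
grasp_force: 30.0
```

```bash
python3 f.py
```

```text
t 9.95 feeder xyz 0.5478956556027035 0.01776716504202512 0.34943468705425157 rot [1.79938986e+02 2.81538362e-02 1.62933522e+02] F 0.40066786032889723 0.5411320575725682 -4.215682330410917 T [ 0.07 -0.07  0.04]
```

Call:
{"method": "send_rows", "body": {"xyz": [[0, -0.0005, 0], [0, -0.0005, 0], [0, 0, 0]], "rotation": [[0, 0, 0], [0, 0, 0], [0, 0, 0]], "jaw": [0, 0, 0]}}

```text
time_s: 10.25
tool_pos: [0.5287, -0.1447, 0.3494]
tool_rot: [179.9, 0.0, 162.9]
force: [-0.3, 0.4, -2.8]
grip_width: 0.0121
grasp_force: 30.0
```

```bash
python3 f.py
```

```text
t 10.25 feeder xyz 0.5478977934979927 0.016698945643686826 0.34940365420127456 rot [1.79946138e+02 2.25247527e-02 1.62929640e+02] F -0.37719663287975513 0.31793599378268167 -2.780835569540089 T [ 0.05 -0.05 -0.01]
```

Call:
{"method": "send_rows", "body": {"xyz": [[0, -0.0005, 0], [0, -0.0005, 0], [0, 0, 0]], "rotation": [[0, 0, 0], [0, 0, 0], [0, 0, 0]], "jaw": [0, 0, 0]}}

```text
time_s: 10.55
tool_pos: [0.5285, -0.1452, 0.3494]
tool_rot: [179.9, 0.0, 163.0]
force: [0.1, 1.1, -3.4]
grip_width: 0.0118
grasp_force: 30.0
```

```bash
python3 f.py
```

```text
t 10.55 feeder xyz 0.5478819980903861 0.01610294729548851 0.3494040996001946 rot [1.79907345e+02 2.49647523e-02 1.62951828e+02] F -0.22475150979918504 1.0323980240409885 -3.3753993913926883 T [ 0.44 -0.2   0.02]
```

Call:
{"method": "send_rows", "body": {"xyz": [[0, -0.0005, 0], [0, 0, 0]], "rotation": [[0, 0, 0], [0, 0, 0]], "jaw": [0, 0]}}

```text
time_s: 10.75
tool_pos: [0.5285, -0.1454, 0.3494]
tool_rot: [179.9, 0.0, 163.0]
force: [0.0, 2.0, -3.8]
grip_width: 0.0116
grasp_force: 30.0
```

```bash
python3 f.py
```

```text
t 10.75 feeder xyz 0.5478729446883541 0.015935732392986034 0.3493963176005205 rot [1.79880358e+02 2.42259791e-02 1.62967810e+02] F -0.5732086748091159 1.9360625418567485 -3.816711063312028 T [ 0.85 -0.29 -0.06]
```

Call:
{"method": "send_rows", "body": {"xyz": [[0, 0.0018, 0], [0, 0, 0], [0, 0, 0.002], [0, 0, 0.002], [0, 0, 0.002], [0, 0, 0.002], [0, 0, 0.002], [0, 0, 0.002], [0, 0, 0.002], [0, 0, 0]], "rotation": [[0, 0, 0], [0, 0, 0], [0, 0, 0], [0, 0, 0], [0, 0, 0], [0, 0, 0], [0, 0, 0], [0, 0, 0], [0, 0, 0], [0, 0, 0]], "jaw": [0, 0, 0, 0, 0, 0, 0, 0, 0, 0]}}

```text
time_s: 11.75
tool_pos: [0.5287, -0.1442, 0.335]
tool_rot: [179.9, -0.0, 162.9]
force: [0.3, 0.2, -3.3]
grip_width: 0.0114
grasp_force: 30.0
```

```bash
python3 f.py
```

```text
t 11.75 feeder xyz 0.5477555204031005 0.01712729661456602 0.3349798892645998 rot [ 1.79945609e+02 -1.75280076e-02  1.62940506e+02] F 0.27564209791516786 0.2668354903863564 -3.3495952547127965 T [ 0.07 -0.07  0.02]
```

Free so far. Next I'll go down to near the floor.

Call:
{"method": "send_rows", "body": {"xyz": [[0, 0, 0.002], [0, 0, 0.002], [0, 0, 0.002], [0, 0, 0.002], [0, 0, 0.002], [0, 0, 0.002], [0, 0, 0.002], [0, 0, 0.002], [0, 0, 0]], "rotation": [[0, 0, 0], [0, 0, 0], [0, 0, 0], [0, 0, 0], [0, 0, 0], [0, 0, 0], [0, 0, 0], [0, 0, 0], [0, 0, 0]], "jaw": [0, 0, 0, 0, 0, 0, 0, 0, 0]}}

```text
time_s: 12.65
tool_pos: [0.5287, -0.1443, 0.319]
tool_rot: [179.9, -0.0, 162.9]
force: [-0.7, -1.0, -3.3]
grip_width: 0.0118
grasp_force: 30.0
```

```bash
python3 f.py
```

```text
t 12.65 feeder xyz 0.5477638958659742 0.017105197469295935 0.31903997774639503 rot [ 1.79947018e+02 -9.20243337e-03  1.62937081e+02] F -0.3992642401260534 -1.151364327776854 -3.282751248883177 T [ 0.07 -0.08  0.01]
```

Call:
{"method": "send_rows", "body": {"xyz": [[0, 0, 0.001], [0, 0, 0.001], [0, 0, 0.001], [0, 0, 0.001], [0, 0, 0]], "rotation": [[0, 0, 0], [0, 0, 0], [0, 0, 0], [0, 0, 0], [0, 0, 0]], "jaw": [0, 0, 0, 0, 0]}}

```text
time_s: 13.15
tool_pos: [0.5288, -0.1443, 0.3152]
tool_rot: [179.9, 0.0, 162.9]
force: [-0.7, -0.7, -3.5]
grip_width: 0.012
grasp_force: 30.0
```

Call:
{"method": "send_rows", "body": {"xyz": [[0, 0, 0.001], [0, 0, 0.001], [0, 0, 0]], "rotation": [[0, 0, 0], [0, 0, 0], [0, 0, 0]], "jaw": [0, 0, 0]}}

```text
time_s: 13.45
tool_pos: [0.5288, -0.1442, 0.3132]
tool_rot: [179.9, 0.0, 162.9]
force: [0.4, -0.2, -3.6]
grip_width: 0.0118
grasp_force: 30.0
```

Call:
{"method": "send_rows", "body": {"xyz": [[0, 0, 0.001], [0, 0, 0.001], [0, 0, 0]], "rotation": [[0, 0, 0], [0, 0, 0], [0, 0, 0]], "jaw": [0, 0, 0]}}

```text
time_s: 13.75
tool_pos: [0.5288, -0.1442, 0.3112]
tool_rot: [179.9, 0.0, 162.9]
force: [0.3, -0.4, -3.2]
grip_width: 0.0121
grasp_force: 30.0
```

Call:
{"method": "send_rows", "body": {"xyz": [[0, 0, 0.001], [0, 0, 0.001], [0, 0, 0]], "rotation": [[0, 0, 0], [0, 0, 0], [0, 0, 0]], "jaw": [0, 0, 0]}}

```text
time_s: 14.05
tool_pos: [0.5289, -0.1443, 0.3095]
tool_rot: [179.9, 0.0, 162.9]
force: [-0.2, -0.1, -2.8]
grip_width: 0.0115
grasp_force: 30.0
```

Call:
{"method": "send_rows", "body": {"xyz": [[0, 0, 0.0005], [0, 0, 0.0005], [0, 0, 0]], "rotation": [[0, 0, 0], [0, 0, 0], [0, 0, 0]], "jaw": [0, 0, 0]}}

```text
time_s: 14.35
tool_pos: [0.529, -0.1443, 0.3093]
tool_rot: [179.9, 0.1, 162.9]
force: [-1.6, 1.0, 4.2]
grip_width: 0.0119
grasp_force: 30.0
```

```bash
python3 f.py
```

```text
t 14.35 feeder xyz 0.5480120842042961 0.017134469855421 0.3092621240539386 rot [1.79933972e+02 5.91822009e-02 1.62939100e+02] F -1.8053068834246444 0.4624148783607672 4.207658436721999 T [ 0.22  0.6  -0.01]
```

Floor reached gently: height stopped at TCP z 0.3093 with a net force of about 7 N. Releasing and going over to the crank.

Call:
{"method": "send_rows", "body": {"xyz": [[0, 0, 0], [0, 0, 0], [0, 0, 0], [0, 0, 0], [0, 0, 0], [0, 0, -0.01], [0, 0, -0.02], [0, 0, -0.03], [0, 0, -0.03], [0, 0, -0.03]], "rotation": [[0, 0, 0], [0, 0, 0], [0, 0, 0], [0, 0, 0], [0, 0, 0], [0, 0, 0], [0, 0, 0], [0, 0, 0], [0, 0, 0], [0, 0, 0]], "jaw": [0.25, 0.35, 0.45, 0.45, 0.45, 0.45, 0.45, 0.45, 0.45, 0.45]}}

```text
time_s: 15.35
tool_pos: [0.5286, -0.1444, 0.4304]
tool_rot: [179.9, 0.1, 162.9]
force: [-0.0, 0.4, 0.5]
grip_width: 0.0392
grasp_force: 0.0
```

Call:
{"method": "send_rows", "body": {"xyz": [[0, 0, 0], [0, 0, 0], [0, 0, 0], [0, 0, 0], [0, 0, 0], [0, 0, 0], [0, 0, 0], [0, 0, 0], [0, 0, 0], [0, 0, 0], [0, 0, 0], [-0.0265, 0, 0], [-0.0265, 0, 0], [-0.0265, 0, 0], [-0.0265, 0, 0], [-0.0265, 0, 0], [-0.0265, 0, 0], [0, 0, 0], [0, 0, 0]], "rotation": [[0, 0, 0.143], [0, 0, 0.143], [0, 0, 0.143], [0, 0, 0.143], [0, 0, 0.143], [0, 0, 0.143], [0, 0, 0.143], [0, 0, 0.143], [0, 0, 0.143], [0, 0, 0.143], [0, 0, 0.139], [0, 0, 0], [0, 0, 0], [0, 0, 0], [0, 0, 0], [0, 0, 0], [0, 0, 0], [0, 0, 0], [0, 0, 0]], "jaw": [0.6, 0.6, 0.6, 0.6, 0.6, 0.6, 0.6, 0.6, 0.6, 0.6, 0.6, 0.6, 0.6, 0.6, 0.6, 0.6, 0.6, 0.6, 0.6]}}

```text
time_s: 17.25
tool_pos: [0.4822, -0.2968, 0.4288]
tool_rot: [179.9, -0.1, 73.0]
force: [0.6, 0.3, -0.2]
grip_width: 0.0523
grasp_force: 0.0
```

```bash
python3 - <<'E'
from f import *;import pickle
C={n:cam(n) for n in("wrist","scene","side")};st();C['obs']=env.get_obs();print(C['obs']['qpos'].round(1))
pickle.dump(C,open('c5.pkl','wb'))
W=np.zeros((600,800,3),np.uint8)
W[:345,:460]=cv2.resize(C['wrist']['image'],(460,345))
a=C['scene']['image'];W[:340,460:800]=cv2.resize(a[170:255,205:290],(340,340),interpolation=cv2.INTER_CUBIC)
b=C['side']['image'];W[345:600,0:300]=cv2.resize(b[165:250,225:325],(300,255),interpolation=cv2.INTER_CUBIC)
W[345:600,300:640]=cv2.resize(b[225:276,238:306],(340,255),interpolation=cv2.INTER_CUBIC)
cv2.imwrite('pics/i.png',W)
E
```

```text
t 17.4 feeder xyz 0.5483554741537885 -0.14052868684370365 0.428445818476047 rot [ 1.79961996e+02 -9.50311654e-02  7.31688537e+01] F -0.17872160768591178 -0.9996271881653893 0.03266920423492532 T [0.03 0.01 0.01]
[11.3  7.5 19.3 94.1 -2.6 78.9 14.1]
```

View pics/i.png

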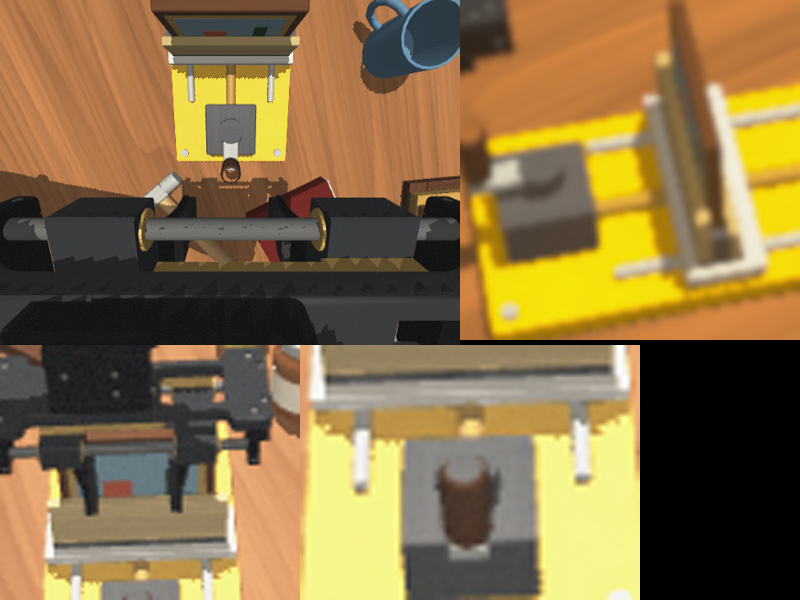

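Wrist view: knob at (231,170), between the fingers (185 and 278). The panel stands upright in the slot at (230,22) and in the scene crop. I'll triangulate the knob's top.

```bash
python3 - <<'E'
from f import *;import pickle
C=pickle.load(open('c5.pkl','rb'));D=pickle.load(open('c2.pkl','rb'))
def brown(im,x0,x1,y0,y1):
    h=cv2.cvtColor(im,cv2.COLOR_BGR2HSV);m=np.zeros(im.shape[:2],np.uint8)
    m[y0:y1,x0:x1]=cv2.inRange(h,(0,60,15),(18,255,115))[y0:y1,x0:x1]
    k,l,s,c=cv2.connectedComponentsWithStats(m);i=1+np.argmax(s[1:,4]);return l==i,s[i],c[i]
w=C['wrist']
for n,im,b in(('w',w['image'],(262,302,186,226)),('side5',C['side']['image'],(258,282,240,268)),('scene2',D['scene']['image'],(196,220,195,222))):
    m,s,c=brown(im,*b);print(n,s,c.round(1));
    for r in range(s[1],s[1]+s[3]):
        q=np.where(m[r])[0];print(r,q.min(),q.max(),end='; ')
    print()
yaw=np.radians(-17.05);xd=np.array([np.cos(yaw),np.sin(yaw)]);yd=np.array([-xd[1],xd[0]])
X=lambda x,y,z:np.array([*(x*xd+y*yd),z])
print('exp wrist top/foot',proj(w,X(.5477,-.142,.142)),proj(w,X(.5477,-.142,.092)),'side',proj(C['side'],X(.5477,-.142,.142)),proj(C['side'],X(.5477,-.142,.092)),'scene',proj(D['scene'],X(.5477,-.142,.142)))
E
```

```text
w [262 192  40  34 646] [280.8 210.8]
192 280 282; 193 276 285; 194 275 286; 195 274 287; 196 273 288; 197 271 290; 198 271 290; 199 271 290; 200 270 290; 201 270 291; 202 270 291; 203 270 291; 204 270 291; 205 270 292; 206 269 291; 207 269 292; 208 269 292; 209 269 292; 210 269 292; 211 268 292; 212 268 292; 213 269 292; 214 269 292; 215 269 291; 216 269 291; 217 262 291; 218 262 290; 219 262 289; 220 262 288; 221 262 301; 222 262 301; 223 262 301; 224 262 301; 225 262 301; 
side5 [266 250  10  16 121] [270.8 257.6]
250 266 274; 251 266 275; 252 266 275; 253 266 275; 254 266 275; 255 266 275; 256 266 275; 257 267 275; 258 267 275; 259 267 275; 260 267 275; 261 267 275; 262 267 275; 263 268 274; 264 269 274; 265 270 271; 
scene2 [204 205   9  12  76] [208.  210.4]
205 210 210; 206 204 210; 207 204 210; 208 204 211; 209 204 212; 210 205 212; 211 205 212; 212 205 211; 213 206 211; 214 206 211; 215 206 210; 216 207 210; 
exp wrist top/foot (np.float64(280.257193329254), np.float64(210.87189986875333)) (np.float64(280.59087252379595), np.float64(199.299077046155)) side (np.float64(270.7153277356911), np.float64(248.2921150927769)) (np.float64(271.57911331807526), np.float64(261.3385969146043)) scene (np.float64(206.61710398766598), np.float64(203.0066259615654))
```

Three views agree with the knob top at feeder (0.5477, -0.142), z 0.142. Descending and gripping it.

Call:
{"method": "send_rows", "body": {"xyz": [[-0.0015, -0.0005, 0], [0, 0, 0.019], [0, 0, 0.019], [0, 0, 0.019], [0, 0, 0.019], [0, 0, 0.02], [0, 0, 0.02], [0, 0, 0.02], [0, 0, 0], [0, 0, 0], [0, 0, 0], [0, 0, 0], [0, 0, 0], [0, 0, 0], [0, 0, 0]], "rotation": [[0, 0, 0], [0, 0, 0], [0, 0, 0], [0, 0, 0], [0, 0, 0], [0, 0, 0], [0, 0, 0], [0, 0, 0], [0, 0, 0], [0, 0, 0], [0, 0, 0], [0, 0, 0], [0, 0, 0], [0, 0, 0], [0, 0, 0]], "jaw": [0.6, 0.6, 0.6, 0.6, 0.6, 0.6, 0.6, 0.6, 0.6, 0.4, 0.3, 0.2, 0.1, 0.1, 0.1], "newtons": 30}}

```text
time_s: 18.9
tool_pos: [0.4809, -0.2977, 0.2929]
tool_rot: [-179.9, -0.1, 73.0]
force: [-4.3, 2.2, 5.5]
grip_width: 0.0232
grasp_force: 30.0
```

```bash
python3 - <<'E'
from f import *
st()
a=np.radians(np.arange(0,361,18))
x=np.round(.045*np.sin(a),4);y=np.round(-.045*np.cos(a),4)
print([[float(p),float(q),0] for p,q in zip(np.diff(y).round(4),np.diff(x).round(4))])
E
```

```text
t 18.9 feeder xyz 0.5470213043624413 -0.14358322363045706 0.2929161764425776 rot [-1.79922691e+02 -7.91680847e-02  7.30230674e+01] F -4.773028290021758 0.8360009188773647 5.520299139064084 T [ 0.39  0.94 -0.04]
[[0.0022, 0.0139, 0], [0.0064, 0.0126, 0], [0.0099, 0.0099, 0], [0.0126, 0.0064, 0], [0.0139, 0.0022, 0], [0.0139, -0.0022, 0], [0.0126, -0.0064, 0], [0.0099, -0.0099, 0], [0.0064, -0.0126, 0], [0.0022, -0.0139, 0], [-0.0022, -0.0139, 0], [-0.0064, -0.0126, 0], [-0.0099, -0.0099, 0], [-0.0126, -0.0064, 0], [-0.0139, -0.0022, 0], [-0.0139, 0.0022, 0], [-0.0126, 0.0064, 0], [-0.0099, 0.0099, 0], [-0.0064, 0.0126, 0], [-0.0022, 0.0139, 0]]
```

Knob gripped at 23 mm. Turning the first half turn, in 9° steps.

Call:
{"method": "send_rows", "body": {"xyz": [[0.0006, 0.007, 0], [0.0016, 0.0069, 0], [0.0027, 0.0065, 0], [0.0037, 0.006, 0], [0.0046, 0.0054, 0], [0.0054, 0.0046, 0], [0.006, 0.0037, 0], [0.0065, 0.0027, 0], [0.0069, 0.0016, 0], [0.007, 0.0006, 0], [0.007, -0.0006, 0], [0.0069, -0.0016, 0], [0.0065, -0.0027, 0], [0.006, -0.0037, 0], [0.0054, -0.0046, 0], [0.0046, -0.0054, 0], [0.0037, -0.006, 0], [0.0027, -0.0065, 0], [0.0016, -0.0069, 0], [0.0006, -0.007, 0]], "rotation": [[0, 0, 0], [0, 0, 0], [0, 0, 0], [0, 0, 0], [0, 0, 0], [0, 0, 0], [0, 0, 0], [0, 0, 0], [0, 0, 0], [0, 0, 0], [0, 0, 0], [0, 0, 0], [0, 0, 0], [0, 0, 0], [0, 0, 0], [0, 0, 0], [0, 0, 0], [0, 0, 0], [0, 0, 0], [0, 0, 0]], "jaw": [0.1, 0.1, 0.1, 0.1, 0.1, 0.1, 0.1, 0.1, 0.1, 0.1, 0.1, 0.1, 0.1, 0.1, 0.1, 0.1, 0.1, 0.1, 0.1, 0.1]}}

```text
time_s: 20.9
tool_pos: [0.5095, -0.2122, 0.2931]
tool_rot: [179.5, -0.0, 73.0]
force: [5.9, -2.9, -4.8]
grip_width: 0.0236
grasp_force: 30.0
```

```bash
python3 f.py
```

```text
t 20.9 feeder xyz 0.5493031725181139 -0.053500865130185364 0.29312486873298116 rot [ 1.79530413e+02 -6.14881160e-03  7.30429040e+01] F 6.452850975771062 -1.0039537451291076 -4.8302984926506864 T [-0.65 -1.52  0.02]
```

Call:
{"method": "send_rows", "body": {"xyz": [[-0.0006, -0.007, 0], [-0.0016, -0.0069, 0], [-0.0027, -0.0065, 0], [-0.0037, -0.006, 0], [-0.0046, -0.0054, 0], [-0.0054, -0.0046, 0], [-0.006, -0.0037, 0], [-0.0065, -0.0027, 0], [-0.0069, -0.0016, 0], [-0.007, -0.0006, 0], [-0.007, 0.0006, 0], [-0.0069, 0.0016, 0], [-0.0065, 0.0027, 0], [-0.006, 0.0037, 0], [-0.0054, 0.0046, 0], [-0.0046, 0.0054, 0], [-0.0037, 0.006, 0], [-0.0027, 0.0065, 0], [-0.0016, 0.0069, 0], [-0.0006, 0.007, 0]], "rotation": [[0, 0, 0], [0, 0, 0], [0, 0, 0], [0, 0, 0], [0, 0, 0], [0, 0, 0], [0, 0, 0], [0, 0, 0], [0, 0, 0], [0, 0, 0], [0, 0, 0], [0, 0, 0], [0, 0, 0], [0, 0, 0], [0, 0, 0], [0, 0, 0], [0, 0, 0], [0, 0, 0], [0, 0, 0], [0, 0, 0]], "jaw": [0.1, 0.1, 0.1, 0.1, 0.1, 0.1, 0.1, 0.1, 0.1, 0.1, 0.1, 0.1, 0.1, 0.1, 0.1, 0.1, 0.1, 0.1, 0.1, 0.1]}}

```text
time_s: 22.9
tool_pos: [0.4803, -0.2977, 0.2928]
tool_rot: [-179.8, -0.1, 73.0]
force: [-6.4, 3.2, 8.6]
grip_width: 0.0231
grasp_force: 30.0
```

```bash
python3 - <<'E'
from f import *
st();import pickle
C={n:cam(n) for n in('wrist','scene','side')};pickle.dump(C,open('c6.pkl','wb'))
yaw=np.radians(-17.05);xd=np.array([np.cos(yaw),np.sin(yaw)]);yd=np.array([-xd[1],xd[0]])
h=cv2.cvtColor(C['scene']['image'],cv2.COLOR_BGR2HSV)
# expected pixel of carriage +x,+y plate corner before/after one turn
for y in(.023,.068,.113):print(proj(C['scene'],[*((.5477+.088)*xd+(y+.03)*yd),.046]))
W=C['scene']['image'][170:255,200:330];cv2.imwrite('pics/j.png',cv2.resize(W,(780,510),interpolation=cv2.INTER_CUBIC))
E
```

```text
t 22.9 feeder xyz 0.5464868254406038 -0.14374481959814786 0.29284815190413294 rot [-1.79759748e+02 -1.19619762e-01  7.29963454e+01] F -7.105034171509176 1.2116441631748474 8.574589324514228 T [0.88 1.66 0.03]
(np.float64(281.7209243311558), np.float64(234.8563463836945))
(np.float64(296.75060816034124), np.float64(232.0017496718622))
(np.float64(311.6404150791553), np.float64(229.17371986409427))
```

View pics/j.png

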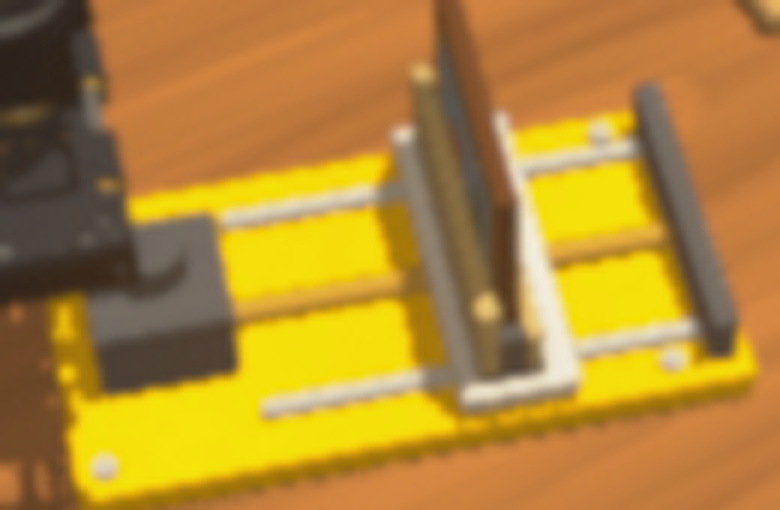

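One turn done: the carriage's corner is at raw (295.8, 233), expected (296.8, 232), and the panel is upright in the slot. Second turn next.

Call:
{"method": "send_rows", "body": {"xyz": [[0.0006, 0.007, 0], [0.0016, 0.0069, 0], [0.0027, 0.0065, 0], [0.0037, 0.006, 0], [0.0046, 0.0054, 0], [0.0054, 0.0046, 0], [0.006, 0.0037, 0], [0.0065, 0.0027, 0], [0.0069, 0.0016, 0], [0.007, 0.0006, 0], [0.007, -0.0006, 0], [0.0069, -0.0016, 0], [0.0065, -0.0027, 0], [0.006, -0.0037, 0], [0.0054, -0.0046, 0], [0.0046, -0.0054, 0], [0.0037, -0.006, 0], [0.0027, -0.0065, 0], [0.0016, -0.0069, 0], [0.0006, -0.007, 0]], "rotation": [[0, 0, 0], [0, 0, 0], [0, 0, 0], [0, 0, 0], [0, 0, 0], [0, 0, 0], [0, 0, 0], [0, 0, 0], [0, 0, 0], [0, 0, 0], [0, 0, 0], [0, 0, 0], [0, 0, 0], [0, 0, 0], [0, 0, 0], [0, 0, 0], [0, 0, 0], [0, 0, 0], [0, 0, 0], [0, 0, 0]], "jaw": [0.1, 0.1, 0.1, 0.1, 0.1, 0.1, 0.1, 0.1, 0.1, 0.1, 0.1, 0.1, 0.1, 0.1, 0.1, 0.1, 0.1, 0.1, 0.1, 0.1]}}

```text
time_s: 25.05
tool_pos: [0.5095, -0.2122, 0.2931]
tool_rot: [179.5, -0.0, 73.0]
force: [6.9, -3.7, -5.3]
grip_width: 0.023
grasp_force: 30.0
```

Call:
{"method": "send_rows", "body": {"xyz": [[-0.0006, -0.007, 0], [-0.0016, -0.0069, 0], [-0.0027, -0.0065, 0], [-0.0037, -0.006, 0], [-0.0046, -0.0054, 0], [-0.0054, -0.0046, 0], [-0.006, -0.0037, 0], [-0.0065, -0.0027, 0], [-0.0069, -0.0016, 0], [-0.007, -0.0006, 0], [-0.007, 0.0006, 0], [-0.0069, 0.0016, 0], [-0.0065, 0.0027, 0], [-0.006, 0.0037, 0], [-0.0054, 0.0046, 0], [-0.0046, 0.0054, 0], [-0.0037, 0.006, 0], [-0.0027, 0.0065, 0], [-0.0016, 0.0069, 0], [-0.0006, 0.007, 0]], "rotation": [[0, 0, 0], [0, 0, 0], [0, 0, 0], [0, 0, 0], [0, 0, 0], [0, 0, 0], [0, 0, 0], [0, 0, 0], [0, 0, 0], [0, 0, 0], [0, 0, 0], [0, 0, 0], [0, 0, 0], [0, 0, 0], [0, 0, 0], [0, 0, 0], [0, 0, 0], [0, 0, 0], [0, 0, 0], [0, 0, 0]], "jaw": [0.1, 0.1, 0.1, 0.1, 0.1, 0.1, 0.1, 0.1, 0.1, 0.1, 0.1, 0.1, 0.1, 0.1, 0.1, 0.1, 0.1, 0.1, 0.1, 0.1]}}

```text
time_s: 27.05
tool_pos: [0.4803, -0.2977, 0.2929]
tool_rot: [-179.8, -0.1, 73.0]
force: [-6.6, 3.3, 8.9]
grip_width: 0.0231
grasp_force: 30.0
```

```bash
python3 f.py
```

```text
t 27.05 feeder xyz 0.5464989425809458 -0.14377552383012682 0.29285758908300286 rot [-1.79763960e+02 -1.18347283e-01  7.29967550e+01] F -7.2375824605205255 1.2093682274764983 8.925444914167585 T [ 0.85  1.69 -0.05]
```

Call:
{"method": "send_rows", "body": {"xyz": [[0, 0.001, 0], [0, 0.001, 0], [0, 0, 0]], "rotation": [[0, 0, 0], [0, 0, 0], [0, 0, 0]], "jaw": [0.1, 0.1, 0.1]}}

```text
time_s: 27.35
tool_pos: [0.4815, -0.2981, 0.2928]
tool_rot: [-179.6, -0.1, 73.0]
force: [-9.0, 3.6, 9.9]
grip_width: 0.0231
grasp_force: 30.0
```

```bash
python3 f.py
```

```text
t 27.35 feeder xyz 0.5477814236825296 -0.14379046415695698 0.29281472514016826 rot [-1.79641618e+02 -1.26695742e-01  7.29941127e+01] F -9.71160946925258 0.8063521898968544 9.928035898504797 T [ 0.91  2.17 -0.04]
```

Call:
{"method": "send_rows", "body": {"xyz": [[0, 0.001, 0], [0, 0.001, 0], [0, 0, 0]], "rotation": [[0, 0, 0], [0, 0, 0], [0, 0, 0]], "jaw": [0.1, 0.1, 0.1]}}

```text
time_s: 27.65
tool_pos: [0.4823, -0.2985, 0.2927]
tool_rot: [-179.4, -0.2, 73.0]
force: [-14.1, 6.5, 13.1]
grip_width: 0.0233
grasp_force: 30.0
```

```bash
python3 f.py
```

```text
t 27.65 feeder xyz 0.5486447635997936 -0.14391130906063976 0.2927477878932597 rot [-1.79429419e+02 -1.64879568e-01  7.29764047e+01] F -15.364272603929562 2.0903516779059164 13.122563407419596 T [1.32 3.21 0.03]
```

The force has doubled to 15 N, so the stop is reached. Easing off, opening and rising.

Call:
{"method": "send_rows", "body": {"xyz": [[0, -0.0015, 0], [0, 0, 0], [0, 0, 0], [0, 0, 0], [0, 0, 0], [0, 0, 0], [0, 0, -0.01], [0, 0, -0.02], [0, 0, -0.03], [0, 0, -0.04], [0, 0, -0.04], [-0.02, 0, 0], [-0.04, 0, 0], [-0.03, 0, 0], [0, 0, 0], [0, 0, 0]], "rotation": [[0, 0, 0], [0, 0, 0], [0, 0, 0], [0, 0, 0], [0, 0, 0], [0, 0, 0], [0, 0, 0], [0, 0, 0], [0, 0, 0], [0, 0, 0], [0, 0, 0], [0, 0, 0], [0, 0, 0], [0, 0, 0], [0, 0, 0], [0, 0, 0]], "jaw": [0.1, 0.4, 0.5, 0.6, 0.7, 0.7, 0.7, 0.7, 0.7, 0.7, 0.7, 0.7, 0.7, 0.7, 0.7, 0.7]}}

```text
time_s: 29.25
tool_pos: [0.4572, -0.3851, 0.4326]
tool_rot: [180.0, -0.1, 72.9]
force: [1.2, 0.7, 0.6]
grip_width: 0.0607
grasp_force: 0.0
```

```bash
python3 - <<'E'
from f import *
st()
C={n:cam(n) for n in('wrist','scene','side')}
yaw=np.radians(-17.05);xd=np.array([np.cos(yaw),np.sin(yaw)]);yd=np.array([-xd[1],xd[0]])
w=C['wrist'];print('knob exp',proj(w,[*(.5477*xd-.142*yd),.142]),'corner',proj(C['scene'],[*((.5477+.088)*xd+(.113+.03)*yd),.046]))
for z,lab in((.168,'seated'),(.178,'10mm high')): print('panel top +x end',lab,proj(C['scene'],[*((.5477+.07)*xd+(.0186+.09)*yd),z]))
W=np.zeros((600,800,3),np.uint8)
W[:360,:550]=cv2.resize(C['scene']['image'][170:255,205:335],(550,360),interpolation=cv2.INTER_CUBIC)
W[360:600,:320]=cv2.resize(w['image'],(320,240))
W[360:600,320:620]=cv2.resize(C['side']['image'][150:246,220:340],(300,240),interpolation=cv2.INTER_CUBIC)
cv2.imwrite('pics/k.png',W)
E
```

```text
t 29.25 feeder xyz 0.5500640862302174 -0.23410997457866578 0.4326326568355608 rot [ 1.79951356e+02 -6.49476403e-02  7.29382499e+01] F 0.9236677040524509 1.0388538036893797 0.5896806909915184 T [ 0.07  0.01 -0.04]
knob exp (np.float64(277.7908192412694), np.float64(108.44978372055344)) corner (np.float64(311.6404150791553), np.float64(229.17371986409427))
panel top +x end seated (np.float64(299.8781184407889), np.float64(200.59323548007984))
panel top +x end 10mm high (np.float64(299.97581824803115), np.float64(198.29843218567385))
```

View pics/k.png

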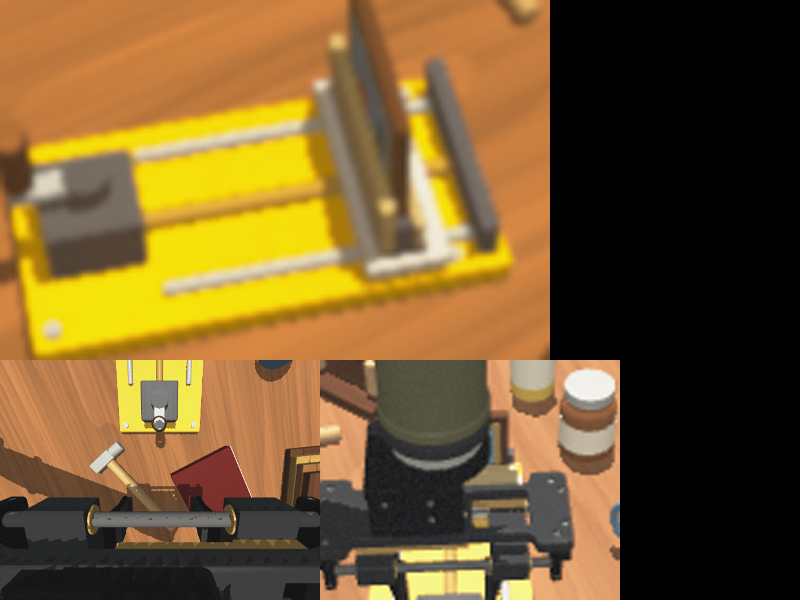

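Final view: the carriage corner is at raw (313.7, 231), next to the far stop (expected 311.6, 229). The panel's top corner is at (300.7, 200.7), matching the seated height (299.9, 200.6). The knob is back at the two-turn position, at wrist (277,110) against 277.8,108.4 expected, and the gripper is clear. Handing in.

```bash
python3 -c "
from cell import env
print(env.sign_off())"
```

```text
the job is handed in; nothing more can be done
None
```

The panel sits upright on the slot's floor, the crank has made two full anticlockwise turns to the far stop, the gripper is clear, and the job was handed in at about 29 s of the 67 s allowed; the sign-off returned no verdict.

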